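# Stock the rapid-test caddy

## Robot

A 6-joint arm with a two-finger parallel gripper is mounted at the origin on a cart in front of the work surface, level with it; the furniture and walls round the work are solid. World frame = base frame: x ahead of the robot, y to its left, z up, the work surface at z = 0. Lengths are in m, angles in degrees, forces in N, time in s.
With the tool pointing down it reaches from about 0.35 to 0.875 m from the base axis. Payload 4.2 kg.
Tool frame: the origin (TCP) lies at the very end of the fingers, on their centre line; the grasp point (between the pads) lies 19 mm behind it; z points along the fingers, y is the line along which they close (so a half turn about z gives the same grasp; the last joint's range is limited). The gripper opens to 87 mm and grips with 3 to 60 N. Pads are 19 mm wide; open, the fingers measure 117 mm over their backs; the gripper's body (75 mm by 190 mm) begins 51 mm behind the grasp point.
Start: joints at [-57.204, 22.042, 0.453, 0, -68.411, -14.817], TCP at [0.193, -0.594, 0.223] pointing down, gripper open.
Joint ranges: [-179.83, 179.83], [-69.29, 118.12], [-61.27, 80.66], [-181.25, 117.63], [-171.15, -9.14], [-177.46, 177.46]. Speed limits (degrees/s): [159.86, 159.86, 180, 180, 180, 180].

## Interface

Orientations are given as a 3x3 rotation matrix whose columns are the frame's x, y, z axes.
In Python, from station import sense, cams, r gives the robot as it stands. The module is installed in compiled form; this text tells all that it offers.
- The arm moves only by the tool step_arm, never from a script. Its argument "targets" is text: rows parted by semicolons, each of 4 numbers parted by spaces: the shift along the tool's x, y, z in cm, then the turn about the tool's z in degrees. In form: x y z turn; .... A call has 1 to 12 rows; each row shifts and turns the commanded pose from where the row before left it, along the tool's axes as they then stand; what a row does not reach is not made up. A row lasts 1/12 s, in which the tool goes at most 41.7 mm and 7.16 degrees, less where a joint would pass 70% of its speed; a pose out of reach is approached as far as the arm can. A call with a gripper value outside its range is refused whole. "claw" is the finger opening in cm, from 0 to 8.7, set as the call begins (left out, the last holds). The fingers move at their own pace and stop on an object; the grip force is fixed at half the most. Time passes only in rows, so rows that do not move let the fingers close. It gives the time, the measured TCP pose, the force, the opening and the grip force at its end, in the units of the state.
- sense(): the state, without advancing time (a new reading comes with each control period).
- cams.capture(name): name is "scene" or "top"; returns a dict with "frame" (400x640x3 uint8, blue, green, red), "vertical_fov" (degrees; the focal length in pixels is half the picture's height over the tangent of half this angle, whatever the lens; pixels are square), "cx", "cy" (the principal point, pixels), "dist_coeffs" ([k1, k2, p1, p2, k3] as OpenCV has them; the pictures are not rectified), "eye" and "rotation" of the camera in the world. Camera axes: x right, y down, z forward; pixel columns grow to the right and rows downward; lengths in m; the calibration is good to about 2 mm. A picture is of the moment at which its call begins. There is no depth.
- r.finish_job(): hands the job in; it is judged then, once.
The state is a dict: "time_s": time; "joints": joint angles; "joint_velocities": joint speeds; "effort": joint torques, N m; "tcp_pos": TCP position; "ee_rot": TCP orientation; "wrist_force": force on the tool from outside, world axes, zero at the start; "moment": the same for the moment, N m; "gripper_width": opening from 0.0 (shut) to 1.0 (fully open); "gripper_force": force on a finger pad.
Only numpy, scipy, OpenCV 4.12 (cv2) and the standard library are available. Lean on these libraries where they do the work, as an engineer would, in place of code of your own. Each camera call takes 0.05 s, during which the arm holds its last target. There are 200 camera calls.

## Task

Stock the test caddy from what is scattered on the bench: stand the two tall, slim dropper bottles in the two square pockets (one in each), lay the felt marker centred across the two tall saddles that are open at the ends, and lay the test cassette face up on the two lower ledges, between their end stops. The two squat bottles and the slim pen look alike but do not belong: leave them where they are. At the end everything is released and at rest.

Things in the scene. Friction and masses are not known exactly. Their poses are not given: they have to be found in the camera images.
- dropper_bottle_1: Tall slim white dropper bottle, 25 mm diameter, 64 mm high (straight body to about 45 mm, then shoulder and narrow 16 mm cap). Belongs in the caddy; the two are alike, either pocket will do. Stands upright on the bench; round, any grip direction will do; origin: centre of its underside, z up.
- dropper_bottle_2: The other tall slim white dropper bottle, the same as the first. Stands upright on the bench; round, any grip direction will do; origin: centre of its underside, z up.
- marker: Felt marker with thick barrel and cap, lying on the bench: 140 mm along its y, 14 mm wide, 15 mm high. Origin: underside, at the middle of its length; z up. Belongs in the caddy, either way round.
- cassette: Flat white plastic test cassette lying face up: 70 mm along its x, 20 mm wide (y), 4 to 5 mm thick. Origin: centre of its underside; z up out of its face. Pinch its long sides with the fingertips. Belongs in the caddy, either way round.
- squat_bottle_1: Look-alike to leave: squat amber bottle with a broad flat cap, 29 mm diameter, 56 mm high. Stands upright on the bench; round, any grip direction will do; origin: centre of its underside, z up.
- squat_bottle_2: Look-alike to leave: the other squat amber bottle, 29 mm diameter, 56 mm high. Stands upright on the bench; round, any grip direction will do; origin: centre of its underside, z up.
- pen: Look-alike to leave: slim ball pen lying on the bench, 145 mm along its y, 11 mm wide over the clip, 9 mm high, thinner than the marker. Origin: underside, about the middle of its length.
- bottle_insert: Grey insert, 170 mm (x) by 60 mm (y), fixed in the white tray (rim 20 mm high). Three lie side by side, 63 mm apart in y, in any order, parallel. Origin: centre of underside, 5 mm over the bench; half turn alike. Two square pockets centred at x = -42 and +42 mm, 42 mm clear inside, floor at z = 6.5 mm, wall tops at z = 25 mm. One dropper bottle stands in each.
- marker_insert: Grey insert, 170 mm (x) by 60 mm (y), fixed in the white tray (rim 20 mm high). Three lie side by side, 63 mm apart in y, in any order, parallel. Origin: centre of underside, 5 mm over the bench; half turn alike. Two saddles at x = -42 and +42 mm, 20 mm long, faces at z = 30 mm, lips 30 mm apart in y, tops z = 41 mm; open between them for the fingers. Marker lies along x, middle at x = 0.
- cassette_insert: Grey insert, 170 mm (x) by 60 mm (y), fixed in the white tray (rim 20 mm high). Three lie side by side, 63 mm apart in y, in any order, parallel. Origin: centre of underside, 5 mm over the bench; half turn alike. Two ledges from 22 to 48 mm either side in x, faces at z = 26 mm; side lips 36 mm, end stops 86 mm apart, tops z = 32 mm; open between. Cassette lies along x, centred.
Things that resemble listed ones, but are neither listed nor needed, are in the scene too. What is shaped like the dropper_bottle_2 but red is not meant.

How it is judged (in metres and radians):
At the end, for the whole second after the job is handed in: Bottles upright, one per pocket, within 12 mm of its centre; marker on both saddles within 20 mm lengthwise, 13 mm sideways, 0.25 rad; cassette flat, face up on both ledges within 13 mm, 0.3 rad; all released, at rest; squat bottles upright and, like the pen, within 30 mm of their start ((((x of dropper_bottle_1 in the frame of bottle_insert between -0.054 and -0.03 m and y of dropper_bottle_1 in the frame of bottle_insert between -0.012 and 0.012 m and z of dropper_bottle_1 in the frame of bottle_insert between 0.002 and 0.014 m and angle between dropper_bottle_1's own z axis and vertical below 0.15 rad) and (x of dropper_bottle_2 in the frame of bottle_insert between 0.03 and 0.054 m and y of dropper_bottle_2 in the frame of bottle_insert between -0.012 and 0.012 m and z of dropper_bottle_2 in the frame of bottle_insert between 0.002 and 0.014 m and angle between dropper_bottle_2's own z axis and vertical below 0.15 rad)) or ((x of dropper_bottle_1 in the frame of bottle_insert between 0.03 and 0.054 m and y of dropper_bottle_1 in the frame of bottle_insert between -0.012 and 0.012 m and z of dropper_bottle_1 in the frame of bottle_insert between 0.002 and 0.014 m and angle between dropper_bottle_1's own z axis and vertical below 0.15 rad) and (x of dropper_bottle_2 in the frame of bottle_insert between -0.054 and -0.03 m and y of dropper_bottle_2 in the frame of bottle_insert between -0.012 and 0.012 m and z of dropper_bottle_2 in the frame of bottle_insert between 0.002 and 0.014 m and angle between dropper_bottle_2's own z axis and vertical below 0.15 rad))) and linear speed of each of dropper_bottle_1, dropper_bottle_2, marker, cassette below 0.02 m/s and angular speed of each of dropper_bottle_1, dropper_bottle_2, marker, cassette below 0.2 rad/s and contact force between the fingers and dropper_bottle_1 below 0.05 N and contact force between the fingers and dropper_bottle_2 below 0.05 N and x of marker in the frame of marker_insert between -0.02 and 0.02 m and y of marker in the frame of marker_insert between -0.013 and 0.013 m and z of marker in the frame of marker_insert between 0.025 and 0.045 m and angle between the y axis of marker and the x axis of marker_insert, either way round below 0.25 rad and contact force between the fingers and marker below 0.05 N and x of cassette in the frame of cassette_insert between -0.013 and 0.013 m and y of cassette in the frame of cassette_insert between -0.013 and 0.013 m and z of cassette in the frame of cassette_insert between 0.022 and 0.031 m and angle between the x axis of cassette and the x axis of cassette_insert, either way round below 0.3 rad and angle between cassette's own z axis and vertical below 0.12 rad and contact force between the fingers and cassette below 0.05 N and distance of each of squat_bottle_1, squat_bottle_2, pen from where it was at the start of the episode below 0.03 m and angle between each of squat_bottle_1, squat_bottle_2's own z axis and vertical below 0.2 rad); the robot touches nothing.
It fails at once if the first squat bottle was disturbed (moved more than 30 mm) (distance of squat_bottle_1 from where it was at the start of the episode above 0.03 m).
It fails at once if the second squat bottle was disturbed (moved more than 30 mm) (distance of squat_bottle_2 from where it was at the start of the episode above 0.03 m).
It fails at once if the slim pen was disturbed (moved more than 30 mm) (distance of pen from where it was at the start of the episode above 0.03 m).
It also fails if it takes over 93 s, if anything falls off the work surface, if the arm or the gripper's body presses on something with over 40 N, if the wrist force passes 120 N, or if a joint passes its speed limit or range.

## Working session

There is one attempt and no reset: what is moved stays moved. The work goes in short steps, Python scripts to look and compute and a tool call to move; the robot and the scene stay as the last step left them, time stands still between calls to the robot, and variables do not carry over. Pictures are saved under pics/ and viewed, at most 14 in all, crops included, and the job is handed in when it is done.

Besides the shell and the picture viewer there is one more tool, called after "Emit:" by a JSON object that holds its "api" and its "payload". step_arm: Moves the arm, as the interface text tells. Its arguments: {"type":"object","properties":{"targets":{"type":"string"},"claw":{"type":"number"}},"required":["targets"]}

```bash
mkdir -p pics; cat > h.py <<'E'
import numpy as np, cv2
from station import sense, cams, r
def cap(n,f):
    c=cams.capture(n); cv2.imwrite('pics/'+f+'.png',c['frame']); np.save('pics/'+f+'.npy',c,allow_pickle=True); return c
def load(f): return np.load('pics/'+f+'.npy',allow_pickle=True).item()
def K(c):
    h=c['frame'].shape[0]; f=h/2/np.tan(np.radians(c['vertical_fov'])/2)
    return np.array([[f,0,c['cx']],[0,f,c['cy']],[0,0,1]])
def world(c,uv,z):
    p=cv2.undistortPoints(np.array(uv,float).reshape(-1,1,2),K(c),np.array(c['dist_coeffs'],float)).reshape(-1,2)
    d=np.c_[p,np.ones(len(p))]@np.array(c['rotation']).T; e=np.array(c['eye'])
    return e+d*((np.broadcast_to(z,len(p))-e[2])/d[:,2])[:,None]
def pix(c,P):
    R=np.array(c['rotation']); return cv2.projectPoints(((np.array(P,float)-c['eye'])@R).reshape(-1,1,3),np.zeros(3),np.zeros(3),K(c),np.array(c['dist_coeffs'],float))[0].reshape(-1,2)
def crop(f,x0,y0,w,h,s,o): cv2.imwrite('pics/'+o+'.png',cv2.resize(cv2.imread('pics/'+f+'.png')[y0:y0+h,x0:x0+w],None,fx=s,fy=s,interpolation=cv2.INTER_CUBIC))
E
python3 - <<'E'
from h import *
for n in('top','scene'):
    c=cap(n,n+'0'); print(n,c['eye'],np.round(c['rotation'],3).tolist(),c['vertical_fov'])
s=sense();print(s['tcp_pos'],np.round(s['ee_rot'],3).tolist(),s['gripper_width'],s['time_s'])
E
```

```text
top [ 0.314851   -0.02762804  0.97112378] [[-0.027, -0.984, 0.177], [-1.0, 0.026, -0.005], [0.0, -0.177, -0.984]] 57.353499367533146
scene [-0.34391338 -0.64088361  0.62705948] [[0.558, -0.408, 0.723], [-0.83, -0.273, 0.486], [-0.001, -0.871, -0.491]] 49.615056129615645
[ 0.19276572 -0.59394587  0.22155207] [[-0.951, -0.309, -0.001], [-0.309, 0.951, 0.002], [0.0, 0.002, -1.0]] 0.9966772431671214 0.1
```

View pics/top0.png

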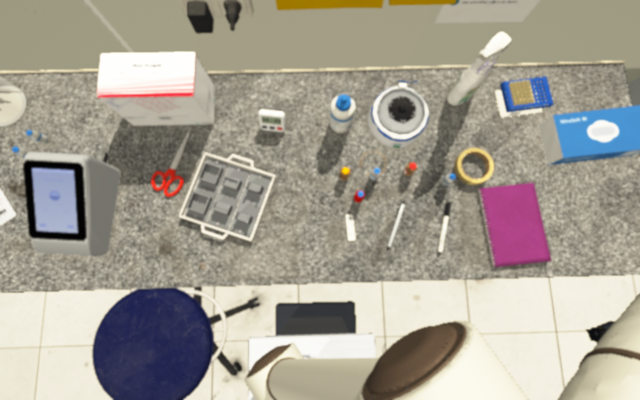

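View pics/scene0.png

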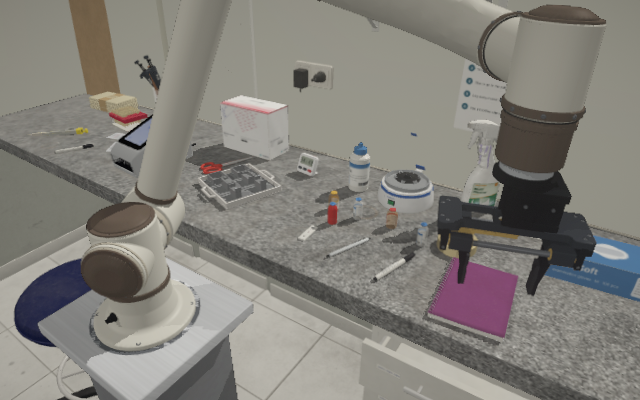

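The top view shows the tray at about (228,197), the small objects at x 340–460 and the cassette at (351,228). Next I enlarge both areas.

```bash
python3 -c "
from h import *
crop('top0',330,150,140,110,5.5,'ca');crop('top0',172,145,112,105,5.7,'cb')
crop('scene0',280,180,160,110,5,'cs')"
```

```text
(no output)
```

View pics/ca.png

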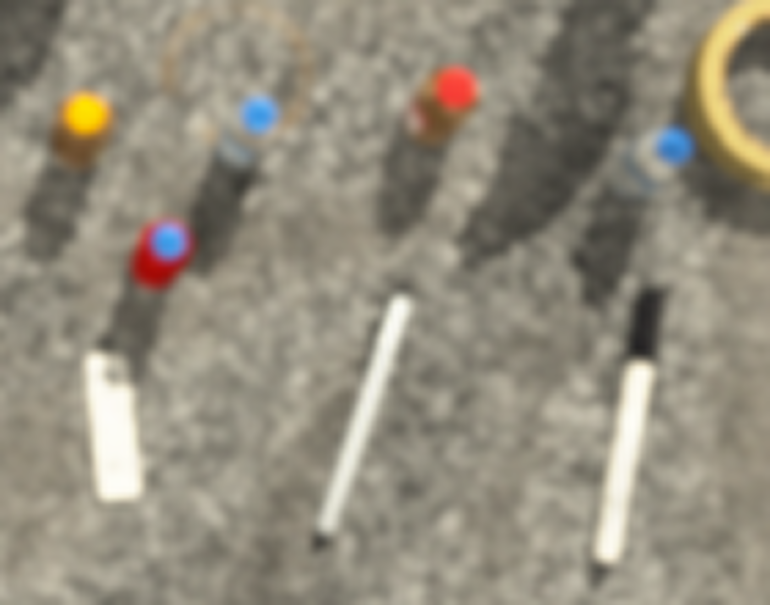

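View pics/cb.png

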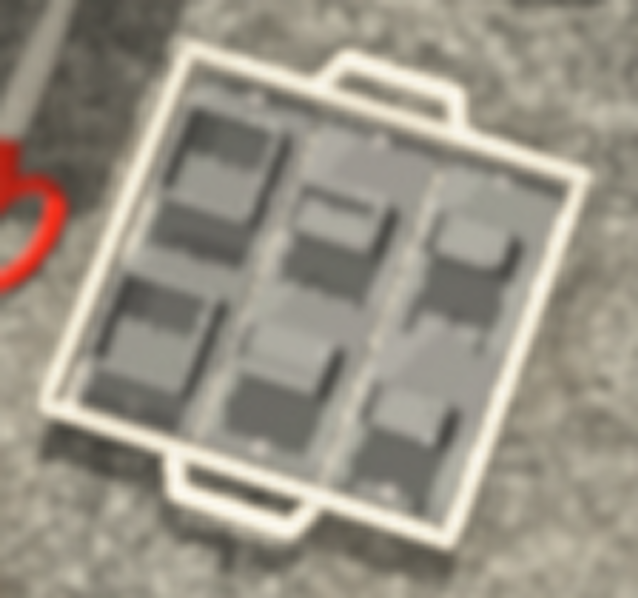

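View pics/cs.png

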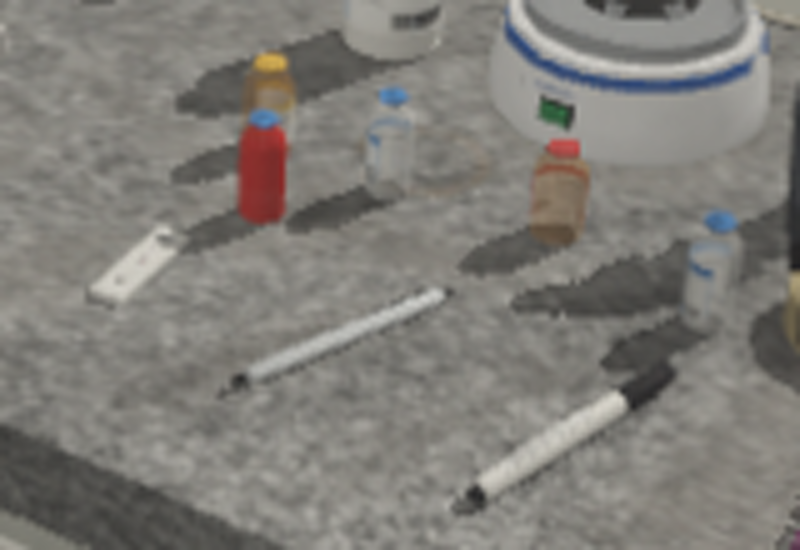

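Candidates in the crop: blue-capped bottles at crop (259,115), (674,146) and (168,241). The first two have clear, slim bodies and are the droppers; the third is red and excluded. The ambers at (86,115) and (455,88) are the squat ones. Marker is the right-hand thick one with a black cap; the pen is the thin one in the middle. In the tray, the left column holds the pockets. The middle column's supports are closer together (153 px) and have an end stop, so it is the cassette insert. The right column's are 187 px apart, so it is the marker insert.

```bash
cat > m.py <<'E'
from h import *
c=load('top0')
a=lambda *p:[((x+.5)/5.5-.5+330,(y+.5)/5.5-.5+150) for x,y in p]
b=lambda *p:[((x+.5)/5.7-.5+172,(y+.5)/5.7-.5+145) for x,y in p]
pr=lambda n,w:print(n,np.round(w[:,:2],4).tolist())
pr('caps',world(c,a((259,115),(674,146)),.064))
pr('red,amb',world(c,a((168,241),(86,115),(455,88)),.058))
m=world(c,a((652,288),(600,578)),.008);pr('marker',m);print(m[:,:2].mean(0),np.linalg.norm(m[1]-m[0]),np.degrees(np.arctan2(*(m[0]-m[1])[[1,0]])))
q=world(c,a((88,354),(128,350),(142,498),(100,502)),.005);pr('cass',q);print(q.mean(0),np.linalg.norm(q[1]-q[2]),np.degrees(np.arctan2(*(q[0]+q[1]-q[2]-q[3])[[1,0]])))
p=world(c,a((403,297),(320,540)),.005);pr('pen',p)
t=world(c,b((190,45),(588,178),(450,545),(45,408)),.02);pr('tray',t);o=t.mean(0)[:2];print(o)
u=(t[0]+t[1]-t[2]-t[3])[:2];u/=np.linalg.norm(u);v=np.array([-u[1],u[0]]);print('ang',np.degrees(np.arctan2(u[1],u[0])))
pr('dir left-right',np.array([t[0]-t[1],t[0]-t[3]]))
for n,(x,y) in dict(bp=(42,63),bm=(-42,63),cas=(0,0),mar=(0,-63)).items(): print(n,o+(x*u+y*v)/1e3)
for n,w in dict(sad=world(c,b((475,240),(410,415)),.035),led=world(c,b((340,218),(290,360)),.031),poc=world(c,b((230,158),(163,330)),.02)).items():
    print(n,[(np.round([(k[:2]-o)@u,(k[:2]-o)@v],3)).tolist() for k in w])
E
python3 m.py
```

```text
caps [[0.5592, -0.1799], [0.5391, -0.3715]]
red,amb [[0.5017, -0.1355], [0.563, -0.0998], [0.5714, -0.2736]]
marker [[0.4823, -0.3756], [0.3434, -0.3385]]
[ 0.41284696 -0.35707072] 0.14373986523624466 -14.960655313810127
cass [[0.4576, -0.1003], [0.4591, -0.1198], [0.3872, -0.1234], [0.3859, -0.1032]]
[ 0.42245368 -0.11169582  0.005     ] 0.07193777499249802 2.610816258592294
pen [[0.4816, -0.255], [0.365, -0.2075]]
tray [[0.6338, 0.2751], [0.5637, 0.0865], [0.3933, 0.1501], [0.4613, 0.3368]]
[0.51302825 0.21211578]
ang -20.06435955851868
dir left-right [[0.0701, 0.1887], [0.1726, -0.0616]]
bp [0.57409293 0.25688301]
bm [0.49519107 0.28570135]
cas [0.51302825 0.21211578]
mar [0.49141449 0.15293939]
sad [[0.043, -0.064], [-0.042, -0.065]]
led [[0.034, -0.001], [-0.035, -0.003]]
poc [[0.046, 0.062], [-0.04, 0.062]]
```

```bash
python3 - <<'E'
from h import *
c=load('scene0'); t=load('top0')
pr=lambda n,w:print(n,np.round(w[:,:2],3).tolist())
pr('blue bottle base L,front,R',world(c,[(349,187),(358,191),(369,188)],.0))
pr('centrifuge base L,front,R',world(c,[(379,203),(408,212),(433,206)],.0))
w=np.array([(471,167),(456,167),(470,184),(495,167)],float)
for z in(0,.03):pr('ring ctr,left,bottom,right z%g'%z,world(t,w,z))
pr('spray base',world(t,[(455,100)],0)); pr('box base',world(t,[(213,124),(135,124)],0))
pr('droppers base',world(c,[(280+388/5,180+196/5),(280+703/5,180+328/5)],0))
E
```

```text
blue bottle base L,front,R [[0.708, -0.069], [0.7, -0.105], [0.736, -0.124]]
centrifuge base L,front,R [[0.669, -0.192], [0.669, -0.283], [0.741, -0.33]]
ring ctr,left,bottom,right z0 [[0.579, -0.45], [0.58, -0.409], [0.532, -0.442], [0.578, -0.515]]
ring ctr,left,bottom,right z0.03 [[0.571, -0.437], [0.572, -0.397], [0.525, -0.43], [0.569, -0.5]]
spray base [[0.777, -0.424]]
box base [[0.723, 0.261], [0.729, 0.479]]
droppers base [[0.556, -0.183], [0.535, -0.374]]
```

Emit:
{"api": "step_arm", "payload": {"targets": "0 0 0 6;0 0 0 6;0 0 0 6;0 0 0 6;0 0 0 6;0 0 0 6;0 0 0 6;0 0 0 6;0 0 0 6;0 0 0 6", "claw": 5}}

```text
time_s: 0.93
tcp_pos: [0.1928, -0.5941, 0.2219]
ee_rot: [[-0.739, 0.673, -0.0], [0.673, 0.739, 0.001], [0.001, 0.001, -1.0]]
wrist_force: [-0.1, 0.0, 0.4]
gripper_width: 0.572
gripper_force: 0.0
```

```bash
cat > go.py <<'E'
import sys,numpy as np
from station import sense
s=sense();R=np.array(s['ee_rot']);p=np.array(s['tcp_pos'])
print('t',s['time_s'],'p',np.round(p,4),'yaw',np.round(np.degrees(np.arctan2(R[1,1],R[0,1])),1),'j6',np.round(s['joints'][5],1),'tilt',np.round(R[2,:2],4),'w',s['gripper_width'],s['gripper_force'])
for a in sys.argv[1:]:
    q=np.array(eval(a));yaw=np.radians(q[3]) if len(q)>3 else None
    A=R if yaw is None else np.array([[-np.sin(yaw-0)*1,0,0]]*3)
    if yaw is not None:
        y=np.array([np.cos(yaw),np.sin(yaw),0]);z=np.array([0,0,-1.]);A=np.c_[np.cross(y,z),y,z]
    d=A.T@(q[:3]-p)*100;print(a,'shift cm',np.round(d,2),'rows',np.ceil(np.abs(d[:3]).max()/4));p=q[:3]
E
python3 go.py .537,-.373,.2 .537,-.373,.022
```

```text
t 0.9333 p [ 0.1928 -0.5941  0.2219] yaw 47.7 j6 -75.1 tilt [0.0012 0.0006] w 0.572021162024022 0.0
.537,-.373,.2 shift cm [-10.56  39.52   2.2 ] rows 10.0
.537,-.373,.022 shift cm [-2.00e-02 -1.00e-02  1.78e+01] rows 5.0
```

Emit:
{"api": "step_arm", "payload": {"targets": "-0.96 3.6 0.1 0;-0.96 3.6 0.1 0;-0.96 3.6 0.1 0;-0.96 3.6 0.1 0;-0.96 3.6 0.1 0;-0.96 3.6 0.1 0;-0.96 3.6 0.1 0;-0.96 3.6 0.1 0;-0.96 3.6 0.1 0;-0.96 3.6 0.1 0;-0.96 3.52 0.1 0;0 0 0 0"}}

```text
time_s: 1.93
tcp_pos: [0.5405, -0.368, 0.2099]
ee_rot: [[-0.747, 0.665, 0.0], [0.665, 0.747, 0.001], [0.0, 0.001, -1.0]]
wrist_force: [-1.0, -0.6, 0.0]
gripper_width: 0.572
gripper_force: 0.0
```

```bash
python3 go.py .537,-.373,.1 .537,-.373,.022; python3 -c "
from h import *
cap('scene','s1');cap('top','t1')
c=load('s1');print(pix(c,[(.537,-.373,.03)]))
crop('s1',370,120,120,150,4,'s1c')"
```

```text
t 1.9333 p [ 0.5405 -0.368   0.2099] yaw 48.3 j6 -111.6 tilt [0.0004 0.0007] w 0.5721384843077608 0.0
.537,-.373,.1 shift cm [-0.08 -0.61 10.99] rows 3.0
.537,-.373,.022 shift cm [-0.   -0.01  7.8 ] rows 2.0
[[422.21030246 235.06223509]]
```

View pics/s1c.png

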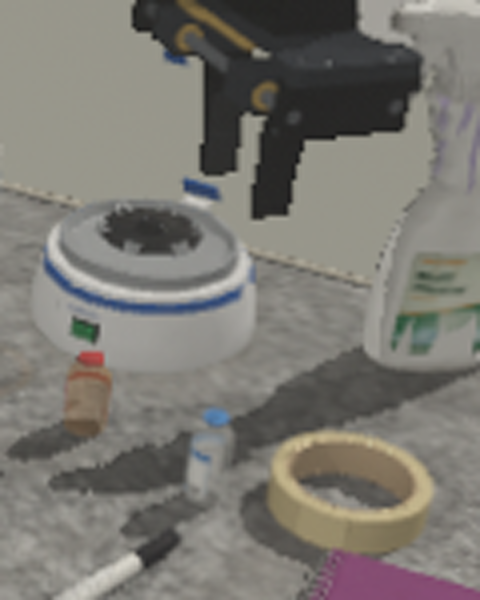

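The crop shows dropper 2 at scene pixel (422,235), exactly where my estimate projects, with the tape ring clear to its right. Descending.

Emit:
{"api": "step_arm", "payload": {"targets": "0 -0.6 3 0;0 0 4 0;0 0 4 0;0 0 4 0;0 0 2 0;0 0 1 0;0 0 0.8 0;0 0 0 0"}}

```text
time_s: 2.7
tcp_pos: [0.5311, -0.3766, 0.0229]
ee_rot: [[-0.742, 0.67, -0.001], [0.67, 0.742, 0.0], [0.001, -0.0, -1.0]]
wrist_force: [-0.7, -0.5, 1.0]
gripper_width: 0.579
gripper_force: 0.0
```

```bash
python3 go.py .537,-.373,.022
```

```text
t 2.7 p [ 0.5311 -0.3766  0.0229] yaw 47.9 j6 -111.0 tilt [ 0.0012 -0.0005] w 0.5786415404946659 0.0
.537,-.373,.022 shift cm [-0.2   0.66  0.09] rows 1.0
```

Emit:
{"api": "step_arm", "payload": {"targets": "-0.2 0.65 0 0;0 0 0 0;0 0 0 0"}}

```text
time_s: 2.95
tcp_pos: [0.5394, -0.3728, 0.0256]
ee_rot: [[-0.743, 0.669, 0.004], [0.669, 0.743, -0.002], [-0.004, 0.001, -1.0]]
wrist_force: [-0.6, 0.5, 0.7]
gripper_width: 0.576
gripper_force: 0.0
```

Emit:
{"api": "step_arm", "payload": {"targets": "0 0 0 0;0 0 0 0;0 0 0 0;0 0 0 0;0 0 0 0;0 0 0 0", "claw": 1.5}}

```text
time_s: 3.45
tcp_pos: [0.5378, -0.3726, 0.0237]
ee_rot: [[-0.743, 0.669, 0.0], [0.669, 0.743, -0.0], [-0.0, 0.0, -1.0]]
wrist_force: [-0.3, 0.9, 1.3]
gripper_width: 0.278
gripper_force: 29.9
```

Emit:
{"api": "step_arm", "payload": {"targets": "0 0 -1 0;0 0 -2 -2;0 0 -4 -5;0 0 -4 -5;0 0 -3 -5;0 0 0 -5;0 0 0 0;0 0 0 0"}}

```text
time_s: 4.12
tcp_pos: [0.5372, -0.3721, 0.1636]
ee_rot: [[-0.939, 0.345, -0.0], [0.345, 0.939, 0.001], [0.001, 0.001, -1.0]]
wrist_force: [0.0, -0.5, -1.7]
gripper_width: 0.277
gripper_force: 29.9
```

```bash
python3 go.py .574,.257,.16 .574,.257,.036
```

```text
t 4.1167 p [ 0.5372 -0.3721  0.1636] yaw 69.8 j6 -89.6 tilt [0.0006 0.0007] w 0.27650033799589047 29.86397970467806
.574,.257,.16 shift cm [18.24 60.32  0.41] rows 16.0
.574,.257,.036 shift cm [-1.00e-02 -1.00e-02  1.24e+01] rows 4.0
```

Emit:
{"api": "step_arm", "payload": {"targets": "0.3 1 0 0;0.6 2 0 0;0.9 3 0 0;0.9 3 0 0;0.9 3 0 0;0.9 3 0 0;0.9 3 0 0;0.9 3 0 0;0.9 3 0 0;0.9 3 0 0;0.9 3 0 0;0.9 3 0 0"}}

```text
time_s: 5.12
tcp_pos: [0.5563, -0.0266, 0.1621]
ee_rot: [[-0.939, 0.344, -0.003], [0.344, 0.939, -0.001], [0.003, -0.002, -1.0]]
wrist_force: [0.8, -0.9, -0.1]
gripper_width: 0.281
gripper_force: 29.9
```

Emit:
{"api": "step_arm", "payload": {"targets": "0.9 3 0 0;0.9 3 0 0;0.9 3 0 0;0.9 3 0 0;0.9 3 0 0;0.9 3 0 0;0.9 3 0 0;0.9 3 0 0;0.6 2 0 0;0.4 1.3 0 0;0 0 0 0;0 0 0 0"}}

```text
time_s: 6.12
tcp_pos: [0.5732, 0.2561, 0.1623]
ee_rot: [[-0.94, 0.342, -0.002], [0.342, 0.94, -0.002], [0.002, -0.002, -1.0]]
wrist_force: [-0.0, -0.0, -0.4]
gripper_width: 0.283
gripper_force: 29.9
```

```bash
python3 go.py .574,.257,.16,70 .574,.257,.037,70
```

```text
t 6.1167 p [0.5732 0.2561 0.1623] yaw 70.0 j6 -148.8 tilt [ 0.0017 -0.0025] w 0.2825651025785264 29.864243280608207
.574,.257,.16,70 shift cm [-0.05  0.11  0.23] rows 1.0
.574,.257,.037,70 shift cm [ 0.   0.  12.3] rows 4.0
```

Emit:
{"api": "step_arm", "payload": {"targets": "0 0.1 2 0;0 0 3 0;0 0 3 0;0 0 2 0;0 0 1 0;0 0 0.8 0;0 0 0.7 0;0 0 0 0;0 0 0 0"}}

```text
time_s: 6.87
tcp_pos: [0.575, 0.257, 0.0394]
ee_rot: [[-0.94, 0.342, 0.001], [0.342, 0.94, 0.001], [-0.001, 0.001, -1.0]]
wrist_force: [0.5, 0.1, -0.3]
gripper_width: 0.279
gripper_force: 29.9
```

Emit:
{"api": "step_arm", "payload": {"targets": "0 0 0.3 0;0 0 0 0;0 0 0 0"}}

```text
time_s: 7.12
tcp_pos: [0.5747, 0.2572, 0.0362]
ee_rot: [[-0.94, 0.342, 0.001], [0.342, 0.94, 0.001], [-0.001, 0.001, -1.0]]
wrist_force: [0.1, -0.2, -0.9]
gripper_width: 0.271
gripper_force: 29.9
```

Emit:
{"api": "step_arm", "payload": {"targets": "0 0 0 0;0 0 0 0;0 0 0 0;0 0 0 0;0 0 0 0;0 0 -1 0;0 0 -3 0;0 0 -4 0;0 0 -4 0;0 0 0 0;0 0 0 0", "claw": 4.6}}

```text
time_s: 8.03
tcp_pos: [0.576, 0.258, 0.1599]
ee_rot: [[-0.94, 0.342, 0.007], [0.342, 0.94, 0.005], [-0.004, 0.007, -1.0]]
wrist_force: [-0.1, 0.6, -0.7]
gripper_width: 0.532
gripper_force: 0.0
```

```bash
python3 go.py .5575,-.1815,.16,70 .5575,-.1815,.023,70;python3 -c "
from h import *
cap('scene','s2');crop('s2',180,140,160,120,5,'s2c')"
```

```text
t 8.0333 p [0.576  0.258  0.1599] yaw 70.0 j6 -148.8 tilt [-0.0045  0.0067] w 0.5316563345990181 0.0
.5575,-.1815,.16,70 shift cm [-1.329e+01 -4.194e+01 -1.000e-02] rows 11.0
.5575,-.1815,.023,70 shift cm [ 0.   0.  13.7] rows 4.0
```

View pics/s2c.png

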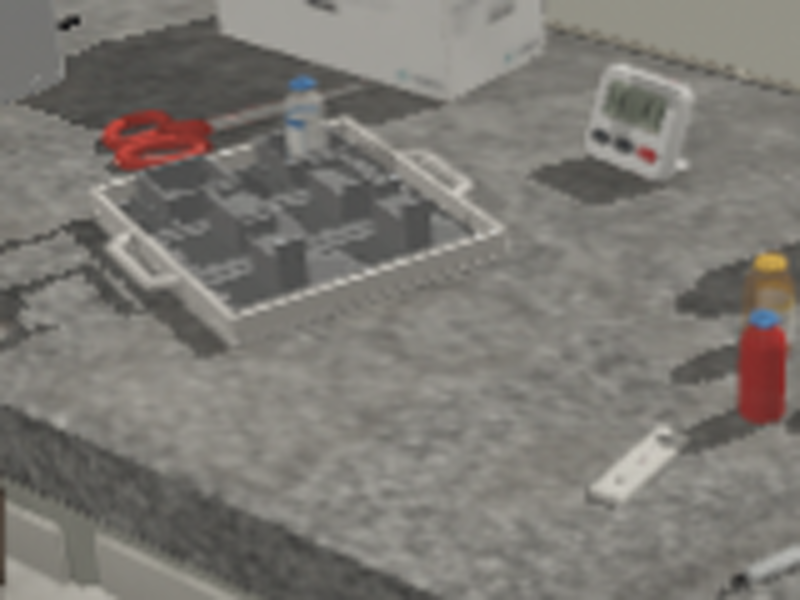

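Dropper 2 stands upright in the far pocket (crop 305,120). The saddles on the right row are taller, confirming the marker insert. Now dropper 1.

Emit:
{"api": "step_arm", "payload": {"targets": "-1 -3.2 0 0;-1.2 -3.8 0 0;-1.2 -3.8 0 0;-1.2 -3.8 0 0;-1.2 -3.8 0 0;-1.2 -3.8 0 0;-1.2 -3.8 0 0;-1.2 -3.8 0 0;-1.2 -3.8 0 0;-1.2 -3.8 0 0;-0.9 -2.7 0 0;-0.6 -1.8 0 0"}}

```text
time_s: 9.08
tcp_pos: [0.5543, -0.185, 0.1539]
ee_rot: [[-0.939, 0.345, -0.004], [0.345, 0.939, 0.0], [0.004, -0.001, -1.0]]
wrist_force: [0.7, 0.7, 0.3]
gripper_width: 0.529
gripper_force: 0.0
```

Emit:
{"api": "step_arm", "payload": {"targets": "0 0 2 0;0 0 3 0;0 0 3 0;0 0 2 0;0 0 0 0;0 0 0 0;0 0 0 0"}}

```text
time_s: 9.67
tcp_pos: [0.5566, -0.1824, 0.0562]
ee_rot: [[-0.94, 0.342, 0.001], [0.342, 0.94, -0.001], [-0.001, -0.0, -1.0]]
wrist_force: [0.2, -0.5, 0.4]
gripper_width: 0.53
gripper_force: 0.0
```

```bash
python3 go.py .5575,-.1815,.023,70
```

```text
t 9.6667 p [ 0.5566 -0.1824  0.0562] yaw 70.0 j6 -107.7 tilt [-0.0009 -0.0002] w 0.530483991572184 0.0
.5575,-.1815,.023,70 shift cm [-0.05  0.11  3.32] rows 1.0
```

Emit:
{"api": "step_arm", "payload": {"targets": "0 0.1 1.5 0;0 0 1 0;0 0 0.7 0;0 0 0 0;0 0 0 0"}}

```text
time_s: 10.08
tcp_pos: [0.5564, -0.1813, 0.0238]
ee_rot: [[-0.94, 0.342, -0.0], [0.342, 0.94, -0.0], [0.0, -0.0, -1.0]]
wrist_force: [0.3, 0.7, 0.4]
gripper_width: 0.527
gripper_force: 0.0
```

Emit:
{"api": "step_arm", "payload": {"targets": "0 0 0 0;0 0 0 0;0 0 0 0;0 0 0 0;0 0 0 0;0 0 0 0", "claw": 1.5}}

```text
time_s: 10.58
tcp_pos: [0.5567, -0.1813, 0.0239]
ee_rot: [[-0.94, 0.342, 0.001], [0.342, 0.94, -0.0], [-0.001, 0.0, -1.0]]
wrist_force: [-0.1, -0.4, 1.6]
gripper_width: 0.282
gripper_force: 29.9
```

Emit:
{"api": "step_arm", "payload": {"targets": "0 0 -1 0;0 0 -3 0;0 0 -4 0;0 0 -4 0;0 0 -2 0;0 0 0 0;0 0 0 0"}}

```text
time_s: 11.17
tcp_pos: [0.5568, -0.1813, 0.1656]
ee_rot: [[-0.939, 0.343, 0.004], [0.343, 0.939, 0.0], [-0.004, 0.001, -1.0]]
wrist_force: [0.5, 0.5, -1.2]
gripper_width: 0.276
gripper_force: 29.9
```

```bash
python3 go.py .495,.286,.16,70 .495,.286,.036,70
```

```text
t 11.1667 p [ 0.5568 -0.1813  0.1656] yaw 70.0 j6 -107.8 tilt [-0.0035  0.0014] w 0.2757256400943384 29.89636938320473
.495,.286,.16,70 shift cm [21.79 41.8   0.56] rows 11.0
.495,.286,.036,70 shift cm [ 0.   0.  12.4] rows 4.0
```

Emit:
{"api": "step_arm", "payload": {"targets": "0.5 1 0 0;1.7 3.25 0 0;1.7 3.25 0 0;1.7 3.25 0 0;1.7 3.25 0 0;1.7 3.25 0 0;1.7 3.25 0 0;1.7 3.25 0 0;1.7 3.25 0 0;1.7 3.25 0 0;1.7 3.25 0 0;1.7 3.25 0 0"}}

```text
time_s: 12.17
tcp_pos: [0.4997, 0.2311, 0.1618]
ee_rot: [[-0.94, 0.342, -0.003], [0.342, 0.94, -0.002], [0.002, -0.003, -1.0]]
wrist_force: [0.9, 0.1, -1.0]
gripper_width: 0.276
gripper_force: 29.9
```

Emit:
{"api": "step_arm", "payload": {"targets": "1.7 3.25 0 0;0.9 1.8 0 0;0 0 0 0;0 0 2 0;0 0 3 0;0 0 1.5 0;0 0 0 0;0 0 0 0;0 0 0 0"}}

```text
time_s: 12.92
tcp_pos: [0.495, 0.2861, 0.0991]
ee_rot: [[-0.94, 0.342, 0.001], [0.342, 0.94, -0.0], [-0.001, 0.0, -1.0]]
wrist_force: [-0.2, 0.4, 0.1]
gripper_width: 0.281
gripper_force: 29.9
```

```bash
python3 go.py .495,.286,.0355,70
```

```text
t 12.9167 p [0.495  0.2861 0.0991] yaw 70.0 j6 -156.3 tilt [-0.0006  0.0002] w 0.28121613578294846 29.89665468223393
.495,.286,.0355,70 shift cm [-0.01 -0.01  6.36] rows 2.0
```

Emit:
{"api": "step_arm", "payload": {"targets": "0 0 1.5 0;0 0 2 0;0 0 1.5 0;0 0 0.7 0;0 0 0.5 0;0 0 0 0;0 0 0 0;0 0 0 0"}}

```text
time_s: 13.58
tcp_pos: [0.4953, 0.2866, 0.0377]
ee_rot: [[-0.94, 0.342, 0.002], [0.342, 0.94, 0.002], [-0.001, 0.002, -1.0]]
wrist_force: [0.4, 0.2, -0.2]
gripper_width: 0.278
gripper_force: 29.9
```

Emit:
{"api": "step_arm", "payload": {"targets": "0 0 0 0;0 0 0 0;0 0 0 0;0 0 0 0;0 0 0 0;0 0 -1 0;0 0 -3 0;0 0 -4 0;0 0 -4 0;0 0 0 0;0 0 0 0", "claw": 4.6}}

```text
time_s: 14.5
tcp_pos: [0.4959, 0.2873, 0.1605]
ee_rot: [[-0.94, 0.342, 0.006], [0.342, 0.94, 0.005], [-0.003, 0.007, -1.0]]
wrist_force: [-0.6, -0.7, -0.6]
gripper_width: 0.529
gripper_force: 0.0
```

```bash
python3 go.py .413,-.357,.1,70 .413,-.357,.003,75
```

```text
t 14.5 p [0.4959 0.2873 0.1605] yaw 70.0 j6 -156.3 tilt [-0.0034  0.0071] w 0.529092244585959 0.0
.413,-.357,.1,70 shift cm [-14.24 -63.38   6.05] rows 16.0
.413,-.357,.003,75 shift cm [0.  0.  9.7] rows 3.0
```

Emit:
{"api": "step_arm", "payload": {"targets": "-0.3 -1.3 0 0;-0.85 -3.8 0 0;-0.85 -3.8 0 0;-0.85 -3.8 0 0;-0.85 -3.8 0 0;-0.85 -3.8 0 0;-0.85 -3.8 0 0;-0.85 -3.8 0 0;-0.85 -3.8 0 0;-0.85 -3.8 0 0;-0.85 -3.8 0 0;-0.85 -3.8 0 0"}}

```text
time_s: 15.5
tcp_pos: [0.4354, -0.154, 0.1555]
ee_rot: [[-0.94, 0.342, -0.003], [0.342, 0.94, 0.0], [0.003, -0.001, -1.0]]
wrist_force: [1.7, -0.5, -0.2]
gripper_width: 0.527
gripper_force: 0.0
```

Emit:
{"api": "step_arm", "payload": {"targets": "-0.85 -3.8 0 0;-0.85 -3.8 0 0;-0.85 -3.8 0 0;-0.85 -3.8 0 0;-0.85 -3.8 0 0;-0.34 -1.3 0 0;0 0 2 -2;0 0 3 -3;0 0 3 0;0 0 0 0;0 0 0 0;0 0 0 0"}}

```text
time_s: 16.5
tcp_pos: [0.4118, -0.3586, 0.0775]
ee_rot: [[-0.966, 0.258, 0.0], [0.258, 0.966, -0.001], [-0.001, -0.001, -1.0]]
wrist_force: [-0.0, -0.5, 0.6]
gripper_width: 0.529
gripper_force: 0.0
```

```bash
python3 go.py .413,-.357,.003,75;python3 -c "
from h import *
cap('scene','s3');crop('s3',330,210,120,90,6.5,'s3c')"
```

```text
t 16.5 p [ 0.4118 -0.3586  0.0775] yaw 75.0 j6 -81.0 tilt [-0.0006 -0.0007] w 0.5293188380105592 0.0
.413,-.357,.003,75 shift cm [-0.08  0.19  7.45] rows 2.0
```

View pics/s3c.png

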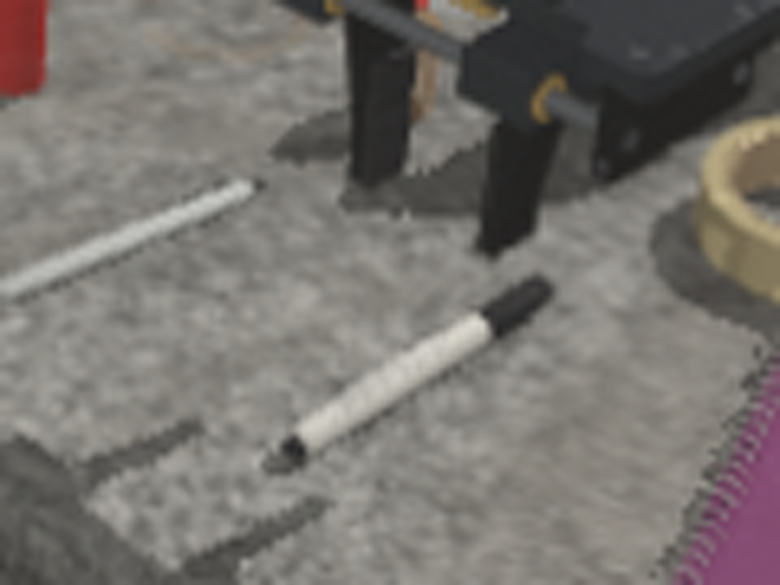

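The marker lies from crop (268,465) to (545,285), with the fingers straddling its middle from above. Nothing lies under the fingers.

Emit:
{"api": "step_arm", "payload": {"targets": "-0.1 0.2 2 0;0 0 2.5 0;0 0 1.5 0;0 0 0.8 0;0 0 0.5 0;0 0 0 0;0 0 0 0;0 0 0 0"}}

```text
time_s: 17.22
tcp_pos: [0.4138, -0.3572, 0.0048]
ee_rot: [[-0.966, 0.259, 0.002], [0.259, 0.966, -0.001], [-0.003, -0.001, -1.0]]
wrist_force: [-0.8, 0.9, 0.1]
gripper_width: 0.53
gripper_force: 0.0
```

Emit:
{"api": "step_arm", "payload": {"targets": "0 0 0 0;0 0 0 0;0 0 0 0;0 0 0 0;0 0 0 0;0 0 0 0;0 0 0 0", "claw": 0.5}}

```text
time_s: 17.8
tcp_pos: [0.4128, -0.3567, 0.0036]
ee_rot: [[-0.966, 0.259, -0.0], [0.259, 0.966, 0.0], [0.0, 0.0, -1.0]]
wrist_force: [0.7, 0.6, 1.1]
gripper_width: 0.148
gripper_force: 30.0
```

Emit:
{"api": "step_arm", "payload": {"targets": "0 0 -1 0;0 0 -3 2;0 0 -4 3;0 0 -4 0;0 0 -2 0;0 0 0 0;0 0 0 0"}}

```text
time_s: 18.38
tcp_pos: [0.4134, -0.3569, 0.1456]
ee_rot: [[-0.939, 0.343, 0.004], [0.343, 0.94, -0.001], [-0.004, 0.0, -1.0]]
wrist_force: [0.4, 0.4, -0.7]
gripper_width: 0.147
gripper_force: 30.0
```

```bash
python3 go.py .4915,.153,.14,70 .4915,.153,.042,70;python3 -c "
from h import *
cap('scene','s4');crop('s4',330,170,120,110,5.4,'s4c')"
```

```text
t 18.3833 p [ 0.4134 -0.3569  0.1456] yaw 70.0 j6 -86.2 tilt [-0.0041  0.    ] w 0.14699116806249526 29.999932050704956
.4915,.153,.14,70 shift cm [10.1  50.58  0.56] rows 13.0
.4915,.153,.042,70 shift cm [0.  0.  9.8] rows 3.0
```

View pics/s4c.png

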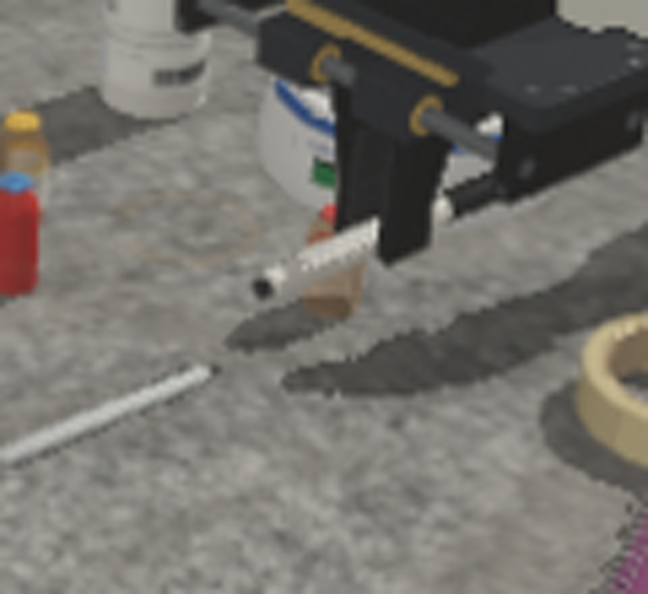

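The marker is held level, near its middle. Carrying it to the saddles.

Emit:
{"api": "step_arm", "payload": {"targets": "0.4 2 0 0;0.74 3.7 0 0;0.74 3.7 0 0;0.74 3.7 0 0;0.74 3.7 0 0;0.74 3.7 0 0;0.74 3.7 0 0;0.74 3.7 0 0;0.74 3.7 0 0;0.74 3.7 0 0;0.74 3.7 0 0;0.74 3.7 0 0"}}

```text
time_s: 19.43
tcp_pos: [0.4775, 0.0751, 0.1421]
ee_rot: [[-0.94, 0.342, -0.003], [0.342, 0.94, -0.002], [0.003, -0.003, -1.0]]
wrist_force: [1.3, 0.4, 0.3]
gripper_width: 0.144
gripper_force: 30.0
```

Emit:
{"api": "step_arm", "payload": {"targets": "0.74 3.7 0 0;0.5 2.6 0 0;0.3 1.6 0 0;0 0 0 0;0 0 2 0;0 0 3 0;0 0 1.5 0;0 0 0 0;0 0 0 0;0 0 0 0"}}

```text
time_s: 20.27
tcp_pos: [0.4919, 0.1528, 0.0792]
ee_rot: [[-0.939, 0.343, 0.001], [0.343, 0.939, 0.0], [-0.001, 0.0, -1.0]]
wrist_force: [-0.2, -0.3, -1.2]
gripper_width: 0.148
gripper_force: 30.0
```

```bash
python3 go.py .4915,.153,.039,70;python3 -c "
from h import *
cap('scene','s5');crop('s5',190,140,120,90,6,'s5c')"
```

```text
t 20.2667 p [0.4919 0.1528 0.0792] yaw 70.0 j6 -145.4 tilt [-0.0007  0.0003] w 0.14827654174364358 29.9998676776886
.4915,.153,.039,70 shift cm [0.04 0.01 4.02] rows 2.0
```

View pics/s5c.png

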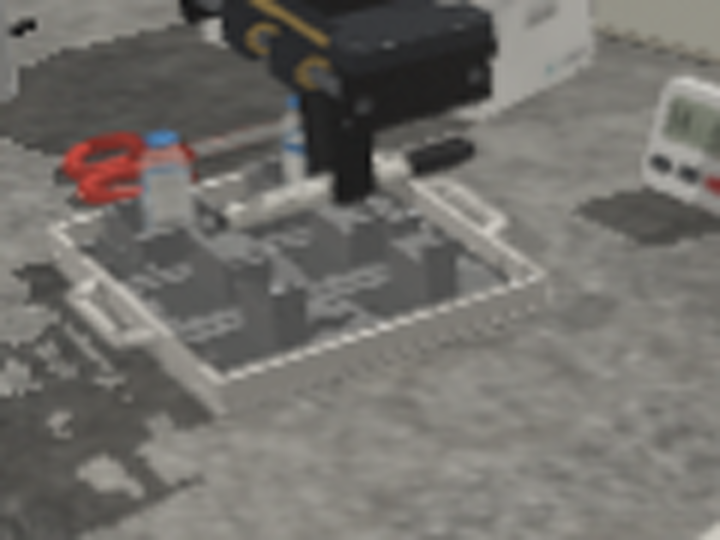

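Both bottles stand in their pockets (crop 165,180 and 292,140). The marker is above the tray, parallel to it. Lowering.

Emit:
{"api": "step_arm", "payload": {"targets": "0 0 1.5 0;0 0 1.2 0;0 0 0.7 0;0 0 0.5 0;0 0 0 0;0 0 0 0;0 0 0 0"}}

```text
time_s: 20.9
tcp_pos: [0.4919, 0.1535, 0.0403]
ee_rot: [[-0.94, 0.342, 0.001], [0.342, 0.94, 0.001], [-0.001, 0.001, -1.0]]
wrist_force: [0.8, -0.2, 0.3]
gripper_width: 0.147
gripper_force: 30.0
```

Emit:
{"api": "step_arm", "payload": {"targets": "0 0 0 0;0 0 0 0;0 0 0 0;0 0 0 0;0 0 0 0;0 0 -1 0;0 0 -3 0;0 0 -4 0;0 0 -3 0;0 0 0 0;0 0 0 0", "claw": 3.6}}

```text
time_s: 21.82
tcp_pos: [0.4924, 0.1539, 0.1523]
ee_rot: [[-0.94, 0.342, 0.005], [0.342, 0.94, 0.003], [-0.003, 0.005, -1.0]]
wrist_force: [-0.8, -0.9, -0.2]
gripper_width: 0.412
gripper_force: 0.0
```

```bash
python3 go.py .4225,-.1117,.15,70 .4225,-.1117,.002,92.6
```

```text
t 21.8167 p [0.4924 0.1539 0.1523] yaw 70.0 j6 -145.4 tilt [-0.0033  0.0048] w 0.4120974663309836 0.0
.4225,-.1117,.15,70 shift cm [ -2.52 -27.35   0.23] rows 7.0
.4225,-.1117,.002,92.6 shift cm [ 0.   0.  14.8] rows 4.0
```

Emit:
{"api": "step_arm", "payload": {"targets": "-0.2 -2.2 0 0;-0.35 -3.7 0 0;-0.35 -3.7 0 0;-0.35 -3.7 0 0;-0.35 -3.7 0 0;-0.35 -3.7 0 0;-0.35 -3.7 0 0;-0.2 -2.9 0 0;0 0 2 -5;0 0 3 -6;0 0 3 -6;0 0 1 -5.6"}}

```text
time_s: 22.82
tcp_pos: [0.4174, -0.1124, 0.0556]
ee_rot: [[-0.999, -0.048, -0.009], [-0.048, 0.999, 0.0], [0.009, 0.0, -1.0]]
wrist_force: [-0.9, 1.1, -0.3]
gripper_width: 0.417
gripper_force: 0.0
```

Emit:
{"api": "step_arm", "payload": {"targets": "0 0 0 0;0 0 0 0;0 0 0 0"}}

```text
time_s: 23.07
tcp_pos: [0.4218, -0.1118, 0.06]
ee_rot: [[-0.999, -0.043, 0.001], [-0.043, 0.999, -0.0], [-0.001, -0.0, -1.0]]
wrist_force: [-0.0, 0.3, 0.6]
gripper_width: 0.411
gripper_force: 0.0
```

```bash
python3 go.py .4225,-.1117,.002,92.6;python3 -c "
from h import *
cap('scene','s6');cap('top','t6');s=cv2.imread('pics/s6.png')[180:270,270:370];t=cv2.imread('pics/t6.png')
a=cv2.resize(s,(500,450),interpolation=2);b=cv2.resize(t[150:250,175:285],None,fx=2.7,fy=4.5,interpolation=2)
cv2.imwrite('pics/s6c.png',np.hstack([a,b]))"
```

```text
t 23.0667 p [ 0.4218 -0.1118  0.06  ] yaw 92.5 j6 -94.2 tilt [-0.0006 -0.0001] w 0.4105025269710353 0.0
.4225,-.1117,.002,92.6 shift cm [-0.07  0.01  5.8 ] rows 2.0
```

View pics/s6c.png

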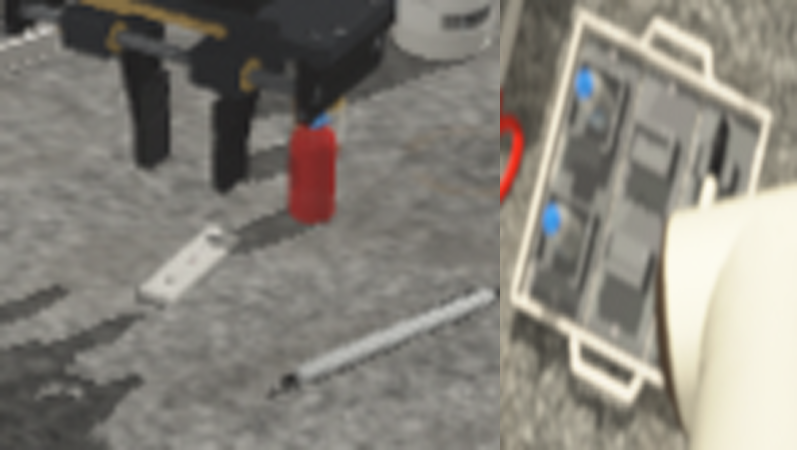

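The cassette is at crop (185,265) with the red bottle clear beyond it. The marker lies along the right-hand row. Lowering onto the cassette.

Emit:
{"api": "step_arm", "payload": {"targets": "-0.1 0 2 0;0 0 1.8 0;0 0 1 0;0 0 0.6 0;0 0 0.3 0;0 0 0 0;0 0 0 0;0 0 0 0"}}

```text
time_s: 23.83
tcp_pos: [0.4231, -0.1117, 0.0033]
ee_rot: [[-0.999, -0.045, 0.002], [-0.045, 0.999, 0.0], [-0.002, 0.0, -1.0]]
wrist_force: [0.6, -0.1, -0.8]
gripper_width: 0.413
gripper_force: 0.0
```

Emit:
{"api": "step_arm", "payload": {"targets": "0 0 0.1 0;0 0 0 0;0 0 0 0"}}

```text
time_s: 24.08
tcp_pos: [0.4226, -0.1118, 0.0018]
ee_rot: [[-0.999, -0.045, 0.001], [-0.045, 0.999, 0.0], [-0.001, 0.0, -1.0]]
wrist_force: [-0.4, 0.8, 0.4]
gripper_width: 0.412
gripper_force: 0.0
```

Emit:
{"api": "step_arm", "payload": {"targets": "0 0 0 0;0 0 0 0;0 0 0 0;0 0 0 0;0 0 0 0;0 0 0 0;0 0 0 0", "claw": 1}}

```text
time_s: 24.67
tcp_pos: [0.4224, -0.1118, 0.0015]
ee_rot: [[-0.999, -0.045, -0.0], [-0.045, 0.999, -0.0], [0.0, -0.0, -1.0]]
wrist_force: [-0.4, 0.1, 0.3]
gripper_width: 0.216
gripper_force: 30.0
```

Emit:
{"api": "step_arm", "payload": {"targets": "0 0 -0.7 0;0 0 -2 0;0 0 -3 5;0 0 -4 6;0 0 -3 6;0 0 -1 5.5;0 0 0 0;0 0 0 0"}}

```text
time_s: 25.33
tcp_pos: [0.4222, -0.1117, 0.1391]
ee_rot: [[-0.941, 0.339, 0.001], [0.339, 0.941, 0.001], [-0.001, 0.001, -1.0]]
wrist_force: [-0.6, 0.9, -1.2]
gripper_width: 0.218
gripper_force: 30.0
```

```bash
python3 go.py .513,.212,.14,70 .513,.212,.034,70
```

```text
t 25.3333 p [ 0.4222 -0.1117  0.1391] yaw 70.2 j6 -116.4 tilt [-0.0012  0.001 ] w 0.21777536629946417 30.000171661376953
.513,.212,.14,70 shift cm [ 2.54 33.52 -0.09] rows 9.0
.513,.212,.034,70 shift cm [ 0.   0.  10.6] rows 3.0
```

Emit:
{"api": "step_arm", "payload": {"targets": "0.14 1.8 0 0;0.26 3.5 0 0;0.26 3.5 0 0;0.26 3.5 0 0;0.26 3.5 0 0;0.26 3.5 0 0;0.26 3.5 0 0;0.26 3.5 0 0;0.26 3.5 0 0;0.2 2.3 0 0;0.1 1.4 0 0;0 0 0 0"}}

```text
time_s: 26.33
tcp_pos: [0.5128, 0.2135, 0.1365]
ee_rot: [[-0.941, 0.337, -0.002], [0.337, 0.941, -0.002], [0.002, -0.002, -1.0]]
wrist_force: [0.4, 0.0, 0.0]
gripper_width: 0.216
gripper_force: 30.0
```

Emit:
{"api": "step_arm", "payload": {"targets": "0 0 2 0;0 0 3 0;0 0 2 0;0 0 0 0;0 0 0 0;0 0 0 0"}}

```text
time_s: 26.83
tcp_pos: [0.5134, 0.2113, 0.0694]
ee_rot: [[-0.94, 0.341, 0.001], [0.341, 0.94, 0.0], [-0.001, 0.0, -1.0]]
wrist_force: [0.6, 0.0, -0.4]
gripper_width: 0.218
gripper_force: 30.0
```

```bash
python3 go.py .513,.212,.033,70;python3 -c "
from h import *
cap('scene','s7');crop('s7',190,140,120,90,6,'s7c')"
```

```text
t 26.8333 p [0.5134 0.2113 0.0694] yaw 70.1 j6 -149.1 tilt [-0.0008  0.0004] w 0.21792881496332206 29.99990165233612
.513,.212,.033,70 shift cm [0.06 0.05 3.64] rows 1.0
```

View pics/s7c.png

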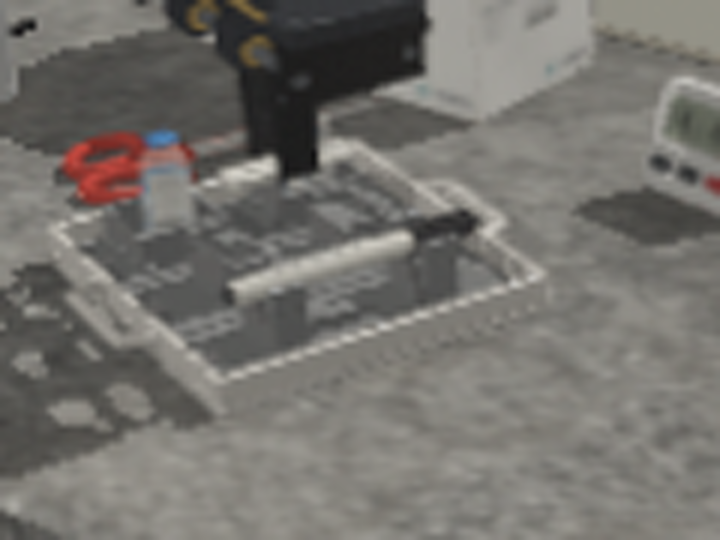

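The marker lies on both saddles (crop 230,295 to 475,220). Setting the cassette down.

Emit:
{"api": "step_arm", "payload": {"targets": "0 0.05 1.3 0;0 0 1.1 0;0 0 0.7 0;0 0 0.5 0;0 0 0 0;0 0 0 0;0 0 0 0;0 0 0 0"}}

```text
time_s: 27.55
tcp_pos: [0.5133, 0.2124, 0.0331]
ee_rot: [[-0.94, 0.341, 0.001], [0.341, 0.94, 0.001], [-0.001, 0.001, -1.0]]
wrist_force: [0.4, -0.4, 0.5]
gripper_width: 0.218
gripper_force: 30.0
```

Emit:
{"api": "step_arm", "payload": {"targets": "0 0 0 0;0 0 0 0;0 0 0 0;0 0 0 0;0 0 0 0;0 0 -0.7 0;0 0 -2 0;0 0 -4 0;0 0 -4 0;0 0 -4 0;0 0 0 0;0 0 0 0", "claw": 3}}

```text
time_s: 28.55
tcp_pos: [0.5142, 0.2132, 0.1831]
ee_rot: [[-0.94, 0.341, 0.006], [0.341, 0.94, 0.005], [-0.004, 0.006, -1.0]]
wrist_force: [0.2, 0.4, -0.8]
gripper_width: 0.342
gripper_force: 0.0
```

Emit:
{"api": "step_arm", "payload": {"targets": "0 -3 0 0;0 -4 0 0;0 -4 0 0;0 -4 0 0;0 -4 0 0;0 -4 0 0;0 -4 0 0;0 -4 0 0;0 -4 0 0;0 -3 0 0;0 0 0 0;0 0 0 0"}}

```text
time_s: 29.55
tcp_pos: [0.382, -0.1462, 0.1785]
ee_rot: [[-0.939, 0.344, -0.003], [0.344, 0.939, 0.0], [0.002, -0.001, -1.0]]
wrist_force: [-0.6, 0.8, 1.4]
gripper_width: 0.347
gripper_force: 0.0
```

```bash
python3 go.py;python3 -c "
from h import *
cap('top','t8');cap('scene','s8');crop('t8',172,145,112,105,5.7,'t8c');crop('s8',190,140,120,90,6,'s8c')"
```

```text
t 29.55 p [ 0.382  -0.1462  0.1785] yaw 69.9 j6 -112.2 tilt [ 0.0024 -0.0006] w 0.3466253675960704 0.0
```

View pics/t8c.png

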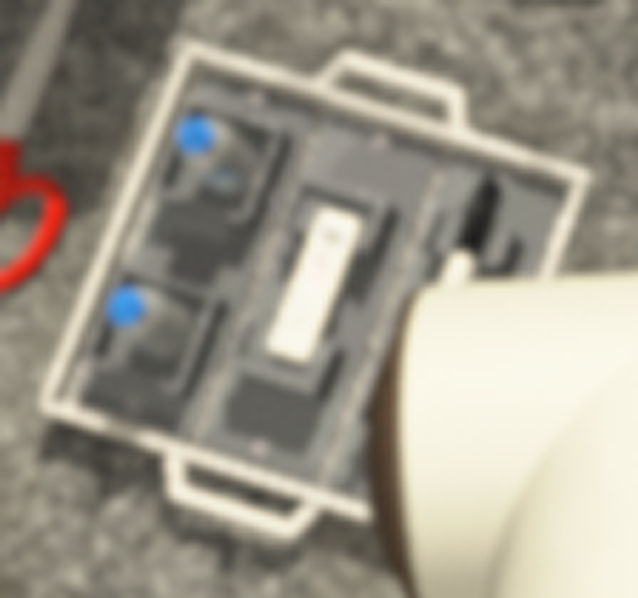

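View pics/s8c.png

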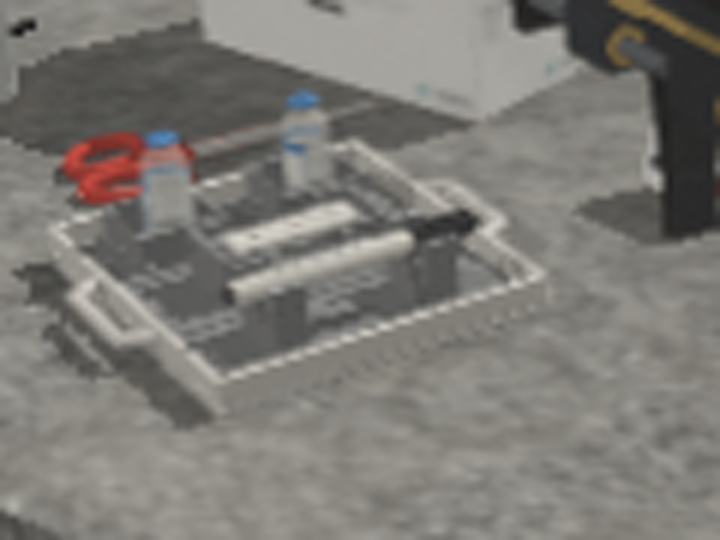

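The bottles stand in both pockets (caps at crop 195,135 and 127,307). The cassette is flat between its end stops (crop 313,285) and the marker lies on both saddles. One numeric check, then I hand in.

```bash
python3 - <<'E'
from h import *
c=load('t8'); q=np.array([(195,135),(127,307),(313,285)],float); q=(q+.5)/5.7-.5+[172,145]
w=world(c,q,[.0755,.0755,.036])[:,:2]-[.513,.212]
a=np.radians(-20.06);u=np.array([np.cos(a),np.sin(a)]);v=np.array([-u[1],u[0]])
L=np.c_[w@u,w@v-[.063,.063,0]];print(np.round(L,4))
m=world(load('s8'),[(190+231/6,140+292/6),(190+476/6,140+220/6)],.042)[:,:2]-[.513,.212];print('marker ends',np.round(np.c_[m@u,m@v+.063],4))
if (abs(L-[[.042,0],[-.042,0],[0,0]])<.01).all(): print(r.finish_job())
E
```

```text
[[ 0.0424 -0.0027]
 [-0.0394 -0.0033]
 [-0.     -0.0015]]
marker ends [[-0.0614  0.0027]
 [ 0.0743 -0.0002]]
the job is handed in; nothing more can be done
None
```

The job is handed in: both dropper bottles, the marker and the cassette measured within tolerance in the last pictures and were released, and I didn't grasp the squat bottles or the pen; the hand-in returned no verdict.

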